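# Park a sliding-door hanger on its track

### The arm

A 6-joint arm with a two-finger parallel gripper is mounted at the origin on the work surface. World frame = base frame: x ahead of the robot, y to its left, z up, the work surface at z = 0. Lengths are in m, angles in degrees, forces in N, time in s.
With the tool pointing down it reaches from about 0.4 to 0.825 m from the base axis. Payload 7 kg.
Tool frame: the origin (TCP) lies at the very end of the fingers, on their centre line; the grasp point (between the pads) lies 19 mm behind it (ctrl.pinch_z is the distance from the TCP to the grasp point, in m); z points along the fingers, x is the direction in which the jaws open and shut, and the axes are right-handed (so a half turn about z gives the same grasp; the last joint's range is limited). The gripper opens to 88 mm and grips with 3 to 60 N. Pads are 19 mm wide; open, the fingers measure 130 mm over their backs; the gripper's body (78 mm by 193 mm) begins 47 mm behind the grasp point.
Start: joints at [-53.279, 20.546, 0.682, 0, -70.136, -16.507], TCP at [0.233, -0.633, 0.227] pointing down, gripper open.
Joint ranges: [-176.03, 176.03], [-82.01, 121.73], [-58.28, 71.71], [-173.87, 95.51], [-174.79, -0.11], [-173.66, 173.66]. Speed limits (degrees/s): [136.94, 136.94, 172.46, 180, 180, 180].

### API

Orientations are given as [roll, pitch, yaw] about the fixed x, y, z axes, in that order (R = Rz(yaw) Ry(pitch) Rx(roll)).
In Python, from plant import ctrl gives the robot as it stands.
- The arm moves only by the tool carry_out, never from a script. Its argument "increments" is a list of rows, each a list of 7 numbers: the turn, a rotation vector about the world's x, y, z in degrees, then the shift along the world's x, y, z in mm, then the closure, from 0 (fully open) to 1 (shut). In form: [[ax, ay, az, dx, dy, dz, grip], ...]. A call has 1 to 20 rows; each row is the pose to reach, as a shift and turn from the pose commanded when the call began; what a row does not reach only later rows make up. A row lasts 1/8 s, in which the tool goes at most 62.5 mm and 10.7 degrees, less where a joint would pass 70% of its speed; a pose out of reach is approached as far as the arm can. A call with a gripper value outside its range is refused whole. The fingers move at their own pace and stop on an object; the grip force is fixed at half the most. Time passes only in rows, so rows that repeat a pose let the fingers close. It gives the time, the measured TCP pose, the force and the opening at its end, in the units of the state.
- ctrl.get_obs(): the state, without advancing time (a new reading comes with each control period).
- ctrl.snapshot(name): name is "scene" or "top" or "wrist"; returns a dict with "pixels" (480x640x3 uint8, blue, green, red), "intrinsics" (3x3 intrinsics, pixels), "dist" ([k1, k2, p1, p2, k3] as OpenCV has them; the pictures are not rectified), "rvec" (rotation vector, rad) and "tvec" (3), from world to camera coordinates, as OpenCV has them; the wrist camera has in their place "hand_eye" (4x4, takes a point from camera to tool coordinates, whose origin is the TCP and whose axes are the tool frame's). Camera axes: x right, y down, z forward; pixel columns grow to the right and rows downward; lengths in m; the calibration is good to about 2 mm. A picture is of the moment at which its call begins: read the wrist's pose just before it. There is no depth.
- ctrl.close_job(): hands the job in, once; it reports no verdict.
Trained networks look in a picture, given as the dict that the camera call returned (one of the last four; its "shot" number tells which), for a name from the list of things; names that differ only in an ending like _2 or _b are one class to them, and where a whole thing is asked for, a point or a joint stands for the part that bears it (a point fixed in the world has none). Each returns a list of dicts, best first, with "confidence" (0 to 1); they miss things now and then, are a little off and sometimes report something else, mostly with a low value. They report only what shows in the picture. A call takes as long as a camera call. They do not tell look-alikes from the thing itself.
- ctrl.search_frame(picture, label): "centre" ([x, y, z] in m, in world coordinates, good to about 4 mm: the middle of the surface that is visible of it).
- ctrl.outline_of(picture, label): "pixels" (480x640 bool, what is visible of it).
The state is a dict: "clock": time; "joint_pos": joint angles; "qvel": joint speeds; "tau": joint torques, N m; "tool_pos": TCP position; "orientation": TCP orientation; "force": force on the tool from outside, world axes, zero at the start; "moment": the same for the moment, N m; "opening": finger opening in m.
Only numpy, scipy, OpenCV 4.12 (cv2) and the standard library are available. Lean on these libraries where they do the work, as an engineer would, in place of code of your own. Each camera call takes 0.05 s, during which the arm holds its last target. There are 200 camera calls.

### The job

Fit the yellow door hanger on the cabinet track: thread it onto the track's open end and slide it along until the red spring catch has snapped shut behind it, so that it stays held between the catch and the sprung buffer, then let go. Push gently: do not wrench the hanger against the track, nor ram the buffer to the end of its travel; leave the grey hanger and everything else alone.

Things in the scene. Friction and masses are not known exactly. Their poses are not given: they have to be found in the camera images.
- hanger: Yellow door hanger, 0.22 to 0.43 kg: inverted U, 50 mm long (y), 41 wide (x), standing loose on its cheeks, same either way round. Origin: centre of underside, z up. Cheeks 33 mm apart inside, 4 thick; roof z 59 to 67 mm. Claw strips inside the cheeks, z 43 to 48, leave a 16 mm gap; on the track they lie under the track's head, so it goes on only from the open end.
- hanger_grip (a point): Centre of the black grip block on the yellow hanger's roof, 87 mm above the hanger's underside. Block 20 mm (hanger x) by 30 mm (hanger y), 40 mm high (67 to 107 mm); to be held from above.
- spare: Grey door hanger of the same shape and size, origin alike; stands near the yellow one (the two may be swapped). Leave it alone.
- rail: Aluminium T-section track on a 100 x 280 x 8 mm foot, fixed. Origin: centre of underside, at table height. Track runs along y: open end y = -140 mm, end plate at +140; x across, z up. Head 30 mm wide, z 76 to 84 mm, on an 8 mm web. A hanger riding on it has its origin 25 mm above the table on the centre line, with 1.5 mm play to each side and 3 mm upward.
- rail_mouth (a point): Open end of the track: on the centre line, at the height of the head's top (84 mm above the table). From here the first 15 mm of the head are tapered, from 24 to 30 mm wide, the top rising 1.5 mm.
- buffer (a joint): Travel (m) along track +y of the black rubber buffer of the grey parking latch; 0 at rest, met by the leading end of the hanger's roof. Resists with 5 N plus 1 N per mm; rammed at 14 mm. The catch shuts behind the hanger at about 4 mm (9 N plus 1 to 4 N of rubbing). The latch's place varies and is not measured: buffer face at rest at rail y = 10 to 85 mm; find it by feel.
- catch (a joint): Travel (m) of the red spring catch of the latch, on the track's +x side, 36 to 58 mm above the table; 0 at rest. Its ramp starts 72 mm before the buffer's face at rest. The hanger's cheek pushes it 3 to 8 mm aside (2 to 5 N of spring) and rubs past it; it springs back to 0 behind the hanger's trailing end, and its square back keeps the hanger from sliding out again.
- grease: White jar with a blue cap, 60 mm wide, 70 high; bystander. Origin: centre of underside.
- tape: Ring of clear tape, 90 mm wide, 24 high; bystander. Origin: centre of underside.
- mug: Blue mug, 80 mm wide, 90 high; bystander. Origin: centre of underside.
- screwdriver: Screwdriver lying on the table; bystander.
- wrench: Steel wrench lying on the table; bystander.
Not all that is in view belongs to the job. There is more than one size of the hanger; the one meant has the size given above.

How it is judged (in metres and radians):
On the way, in this order (a step that is already met when the one before it is completed fails the run):
1. the yellow hanger is threaded on the track's open end, upright and over its whole length (y of hanger in the frame of rail above -0.117 m and x of hanger in the frame of rail between -0.008 and 0.008 m and z of hanger in the frame of rail between 0.02 and 0.031 m), for 0.05 s.
2. sliding along the track, it pushes the catch aside (value of joint catch above 0.003 m and z of hanger in the frame of rail below 0.031 m and x of hanger in the frame of rail between -0.008 and 0.008 m), for 0.05 s.
At the end, for the whole second after the job is handed in: The yellow hanger sits on the track (within 8 mm of its centre line, 4 mm of riding height and 0.12 rad upright and in line), released and at rest, the catch closed behind it (within 2 mm of 0) and the buffer held pushed in by 1 to 9 mm (value of joint catch below 0.002 m and value of joint buffer between 0.001 and 0.009 m and contact force between hanger and the fingers below 0.1 N and x of hanger in the frame of rail between -0.008 and 0.008 m and z of hanger in the frame of rail between 0.021 and 0.029 m and angle between hanger's own z axis and vertical below 0.12 rad and angle between the y axis of hanger and the y axis of rail, either way round below 0.12 rad and linear speed of hanger below 0.01 m/s); the robot touches nothing.
It fails at once if the buffer is rammed to the end of its travel (pushed in more than 13 mm) (value of joint buffer above 0.013 m).
It fails at once if the hanger is wrenched against the track with more than 30 N (contact force between hanger and rail above 30 N).
It fails at once if the grey hanger or another bystander is disturbed (moved more than 15 mm) (distance of any of spare, grease, tape, mug, screwdriver, wrench from where it was at the start of the episode above 0.015 m).
It also fails if it takes over 67 s, if anything falls off the work surface, if the arm or the gripper's body presses on something with over 40 N, if the wrist force passes 120 N, or if a joint passes its speed limit or range.

## Working session

There is one attempt and no reset: what is moved stays moved. The work goes in short steps, Python scripts to look and compute and a tool call to move; the robot and the scene stay as the last step left them, time stands still between calls to the robot, and variables do not carry over. Pictures are saved under pics/ and viewed, about 8 in all and at most 12, crops included, and the job is handed in when it is done.

Besides the shell and the picture viewer there is one more tool, called after "Request:" by a JSON object that holds its "method" and its "body", one argument or row to a line. carry_out: Moves the arm, as the interface text tells. Its arguments: {"type":"object","properties":{"increments":{"type":"array"}},"required":["increments"]}

```bash
mkdir -p pics
python3 - <<'E'
from plant import ctrl
import cv2,numpy as np
o=ctrl.get_obs();print(o['clock'],o['tool_pos'],o['orientation'],o['opening'],o['force'])
for n in("scene","top"):
    p=ctrl.snapshot(n);cv2.imwrite(f"pics/{n}0.png",p["pixels"])
    np.savez(f"{n}0.npz",**{k:v for k,v in p.items()})
    for l in("hanger","hanger_grip","spare","rail","rail_mouth","buffer","catch","grease","tape","mug"):
        print(n,l,[(np.round(d["centre"],3).tolist(),round(d["confidence"],2)) for d in ctrl.search_frame(p,l)[:4]])
E
```

```text
0.0 [ 0.23304075 -0.63296322  0.225624  ] [-1.79992932e+02 -9.58564516e-02  1.10206498e+02] 0.08766865124999419 [-0.16855566 -0.00250016 -0.99784379]
scene hanger [([0.553, -0.206, 0.037], 0.86), ([0.446, -0.211, 0.068], 0.61)]
scene hanger_grip [([0.556, -0.205, 0.04], 0.79), ([0.448, -0.205, 0.066], 0.58), ([0.44, -0.312, 0.04], 0.55), ([0.316, 0.361, 0.01], 0.4)]
scene spare [([0.568, -0.331, 0.063], 0.71)]
scene rail [([0.612, 0.189, 0.027], 0.56)]
scene rail_mouth [([0.613, 0.187, 0.028], 0.72)]
scene buffer [([0.678, -0.26, 0.021], 0.46), ([0.607, 0.247, 0.106], 0.45)]
scene catch [([0.62, 0.187, 0.053], 0.54), ([0.446, -0.213, 0.066], 0.48)]
scene grease [([0.753, -0.141, 0.051], 0.69)]
scene tape [([0.682, -0.262, 0.02], 0.81), ([0.447, -0.212, 0.066], 0.41)]
scene mug [([0.6, 0.384, 0.056], 0.67)]
top hanger [([0.446, -0.215, 0.07], 0.8), ([0.433, -0.313, 0.049], 0.59), ([0.549, -0.211, 0.042], 0.52)]
top hanger_grip [([0.438, -0.22, 0.066], 0.81), ([0.551, -0.21, 0.052], 0.61), ([0.436, -0.31, 0.045], 0.48)]
top spare [([0.549, -0.333, 0.066], 0.55), ([0.607, 0.249, 0.101], 0.22)]
top rail [([0.586, 0.154, 0.005], 0.77)]
top rail_mouth [([0.59, 0.16, 0.006], 0.7)]
top buffer [([0.608, 0.25, 0.104], 0.6)]
top catch [([0.626, 0.184, 0.049], 0.55)]
top grease [([0.738, -0.157, 0.071], 0.89)]
top tape [([0.682, -0.264, 0.019], 0.79)]
top mug [([0.617, 0.393, 0.045], 0.9), ([0.586, 0.156, 0.005], 0.51)]
```

View pics/top0.png

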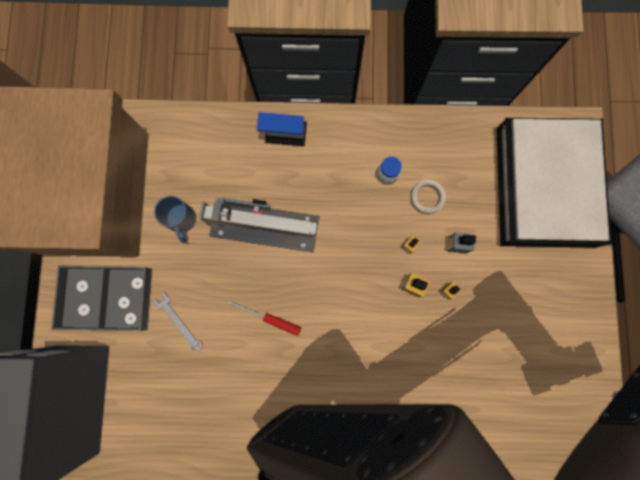

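View pics/scene0.png

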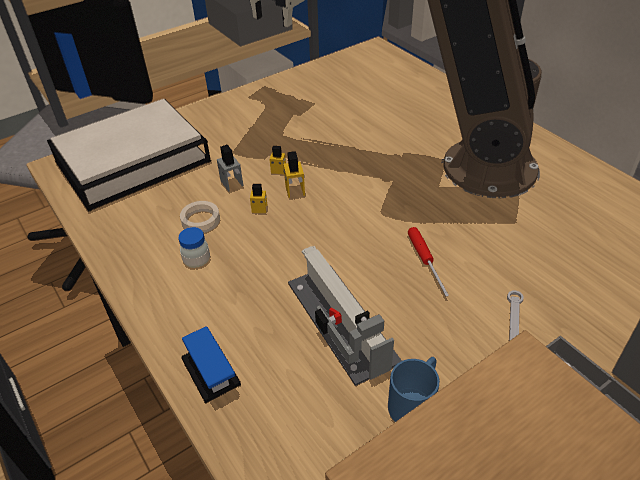

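Top view: the rail runs from its open end at about (317,235) to the end plate at (207,212), with the catch on its upper (+x) side. There are three yellow candidates, at (417,285), (411,244) and (452,290). (417,285) looks as large as the grey one at (463,242) and the other two are smaller. I'll confirm this in a crop.

```bash
cat > h.py <<'E'
import numpy as np,cv2
from scipy.spatial.transform import Rotation as R
def cam(p,obs=None):
    "K,dist,rvec,tvec (world->camera)"
    if "hand_eye" in p:
        T=np.eye(4);T[:3,:3]=R.from_euler("xyz",obs["orientation"],degrees=True).as_matrix();T[:3,3]=obs["tool_pos"]
        W=np.linalg.inv(T@np.array(p["hand_eye"]));return p["intrinsics"],p["dist"],cv2.Rodrigues(W[:3,:3])[0],W[:3,3]
    return p["intrinsics"],p["dist"],np.array(p["rvec"],float),np.array(p["tvec"],float)
def proj(c,P): return cv2.projectPoints(np.array(P,float).reshape(-1,1,3),np.array(c[2]),np.array(c[3]),np.array(c[0]),np.array(c[1]))[0].reshape(-1,2)
def ray(c,uv,z):
    n=cv2.undistortPoints(np.array(uv,float).reshape(-1,1,2),np.array(c[0]),np.array(c[1])).reshape(-1,2)
    Rm=cv2.Rodrigues(np.array(c[2]))[0];o=-Rm.T@np.array(c[3]).ravel();d=np.c_[n,np.ones(len(n))]@Rm
    return o+d*((z-o[2])/d[:,2])[:,None]
E
python3 - <<'E'
import numpy as np,cv2
from h import *
t=dict(np.load("top0.npz"));s=dict(np.load("scene0.npz"))
a=cv2.resize(t["pixels"][225:305,390:490],(800,640)[0:1]+(640,),interpolation=cv2.INTER_CUBIC)[:, :]
a=cv2.resize(a,(400,320));b=cv2.resize(t["pixels"][190:260,195:330],(800,415))[:,:]
b=cv2.resize(t["pixels"][185:265,195:325],(400,246));
c=cv2.resize(s["pixels"][140:220,210:310],(400,320),interpolation=cv2.INTER_CUBIC)
d=cv2.resize(s["pixels"][240:390,280:400],(256,320))
cv2.imwrite("pics/c1.png",np.hstack([a,c]))
c=cam(t);print(ray(c,[[417,285],[411,244],[452,290],[463,242]],.107),np.array(t["tvec"]))
m=ray(c,[[317,235],[207,212]],.084);print(m)
E
```

```text
[[ 0.44207002 -0.21388265  0.107     ]
 [ 0.54045288 -0.20064977  0.107     ]
 [ 0.4317537  -0.29663582  0.107     ]
 [ 0.54750957 -0.32574323  0.107     ]] [0.00123179 0.5407117  1.09572445]
[[0.5623182  0.02683068 0.084     ]
 [0.61545456 0.3015322  0.084     ]]
```

View pics/c1.png

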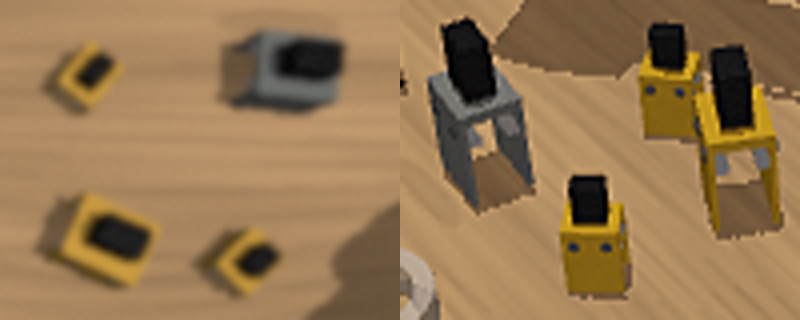

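Confirmed: the yellow one at (417,285) has the open U shape and matches the grey hanger in size. The other two are smaller decoys. Moving above it for a close look.

Request:
{"method": "carry_out", "body": {
  "increments": [
    [0,0,4,15,30,15,0],
    [0,0,8,35,70,30,0],
    [0,0,12,57,114,45,0],
    [0,0,16,79,158,60,0],
    [0,0,20,101,202,75,0],
    [0,0,24,123,246,90,0],
    [0,0,28,145,290,90,0],
    [0,0,32,165,330,90,0],
    [0,0,37,185,370,90,0],
    [0,0,41,200,405,90,0],
    [0,0,44,209,419,90,0],
    [0,0,44,209,419,90,0],
    [0,0,44,209,419,90,0]
  ]
}}

```text
clock: 2.72
tool_pos: [0.442, -0.215, 0.3165]
orientation: [-180.0, -0.0, 154.1]
force: [0.2, -0.2, -0.4]
opening: 0.0877
```

Run:
```python
from plant import ctrl
from h import *
o=ctrl.get_obs();p=ctrl.snapshot("wrist");cv2.imwrite("pics/w1.png",p["pixels"]);c=cam(p,o)
print(o["clock"],o["tool_pos"],o["orientation"],o["force"])
for l in("hanger","hanger_grip"):
    print(l,[(np.round(d["centre"],3).tolist(),round(d["confidence"],2)) for d in ctrl.search_frame(p,l)[:4]])
    for d in ctrl.outline_of(p,l)[:3]:
        q=d["pixels"].astype(np.uint8);cs=max(cv2.findContours(q,0,2)[0],key=cv2.contourArea)
        print(l,d["confidence"],cv2.boxPoints(cv2.minAreaRect(cs)).round().tolist())
np.savez("w1.npz",K=c[0],d=c[1],r=c[2],t=c[3])
```

```text
2.725 [ 0.44195016 -0.21501237  0.31651633] [-1.79987445e+02 -9.98171565e-03  1.54147710e+02] [ 0.21199453 -0.15764295 -0.40542614]
hanger [([0.434, -0.308, 0.043], 0.93), ([0.547, -0.339, 0.068], 0.72), ([0.442, -0.228, 0.063], 0.68), ([0.549, -0.219, 0.045], 0.58)]
hanger 0.79 [[230.0, 247.0], [236.0, 217.0], [266.0, 222.0], [261.0, 253.0]]
hanger 0.63 [[271.0, 131.0], [280.0, 106.0], [311.0, 117.0], [302.0, 142.0]]
hanger 0.61 [[297.0, 175.0], [333.0, 171.0], [337.0, 221.0], [301.0, 224.0]]
hanger_grip [([0.44, -0.224, 0.068], 0.96), ([0.436, -0.318, 0.045], 0.81), ([0.542, -0.226, 0.048], 0.73)]
hanger_grip 0.84 [[229.0, 247.0], [236.0, 216.0], [267.0, 223.0], [260.0, 254.0]]
hanger_grip 0.76 [[298.0, 175.0], [335.0, 174.0], [336.0, 221.0], [300.0, 223.0]]
hanger_grip 0.67 [[272.0, 132.0], [280.0, 107.0], [310.0, 116.0], [302.0, 141.0]]
```

View pics/w1.png

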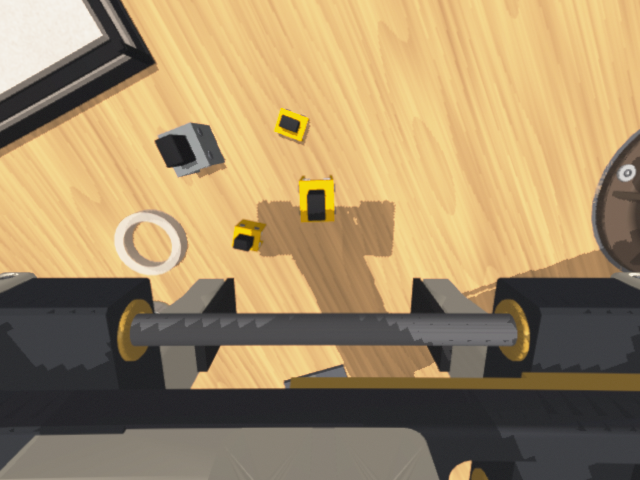

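The wrist view shows the target at (317,200), almost square to the jaws. The grey hanger is at (188,150) and the small decoys are at (292,125) and (247,237). Next I fit the target's pose by its silhouette.

```bash
cat >> h.py <<'E'
def box(x,y,z0,z1): return np.array([[i,j,k] for i in(-x,x) for j in(-y,y) for k in(z0,z1)])
HBODY=box(.0205,.025,0,.067);HGRIP=box(.010,.015,.067,.107)
def place(P,q,z=0):
    c,s=np.cos(q[2]),np.sin(q[2]);return P@np.array([[c,s,0],[-s,c,0],[0,0,1]])+[q[0],q[1],z]
def sil(c,q,parts,roi,S=8,z=0):
    x0,y0,x1,y1=roi;m=np.zeros(((y1-y0)*S,(x1-x0)*S),np.uint8)
    for P in parts:
        u=((proj(c,place(P,q,z))-[x0,y0]+.5)*S).round().astype(np.int32);cv2.fillConvexPoly(m,cv2.convexHull(u),1)
    return cv2.resize(m.astype(np.float32),(x1-x0,y1-y0),interpolation=cv2.INTER_AREA)
E
python3 - <<'E'
from h import *
from scipy.optimize import minimize
w=np.load("w1.npz");c=(w["K"],w["d"],w["r"],w["t"]);roi=(285,160,350,235)
im=cv2.imread("pics/w1.png")[160:235,285:350].astype(int);b,g,r=im[...,0],im[...,1],im[...,2]
yel=((r-b>110)&(b<70)&(g>r*.6)&(r>140)).astype(np.float32)
blk=((r<45)&(g<45)&(b<45)).astype(np.float32)
print(yel.sum(),blk.sum())
def f(v):
    q=(v[0],v[1],np.radians(v[2]))
    body=sil(c,q,[HBODY],roi);gr=sil(c,q,[HGRIP],roi)
    return (np.abs(gr-blk)).sum()+ (yel*(1-np.maximum(body,gr))).sum()+ .0*body.sum()
best=min((minimize(f,[.442,-.215,y],method="Nelder-Mead",options=dict(initial_simplex=[[.442,-.215,y],[.452,-.215,y],[.442,-.205,y],[.442,-.215,y+8]])) for y in(-36,-26,-16)),key=lambda r:r.fun)
print(best.x,best.fun)
q=(best.x[0],best.x[1],np.radians(best.x[2]))
I=cv2.imread("pics/w1.png")[160:235,285:350];I=cv2.resize(I,None,fx=8,fy=8,interpolation=0)
for P in(HBODY,HGRIP):
    u=((proj(c,place(P,q))-[285,160]+.5)*8).astype(np.int32);cv2.polylines(I,[cv2.convexHull(u)],True,(0,0,255),1)
cv2.imwrite("pics/f1.png",I)
E
```

```text
900.0 162.0
[  0.44637602  -0.22250999 -23.78800492] 442.703125
```

View pics/f1.png

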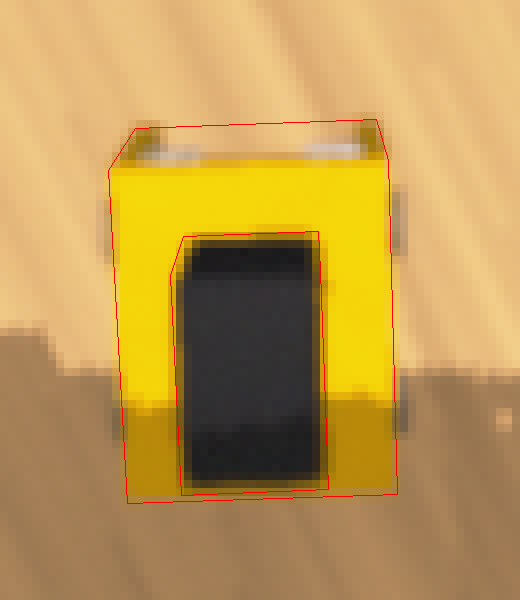

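Request:
{"method": "carry_out", "body": {
  "increments": [
    [0,0,0.8,4,-7,-30,0.4],
    [0,0,0.8,4,-7,-80,0.4],
    [0,0,0.8,4,-7,-130,0.4],
    [0,0,0.8,4,-7,-175,0.4],
    [0,0,0.8,4,-7,-205,0.4],
    [0,0,0.8,4,-7,-225,0.4],
    [0,0,0.8,4,-7,-237,0.4],
    [0,0,0.8,4,-7,-242,0.4],
    [0,0,0.8,4,-7,-242,0.4],
    [0,0,0.8,4,-7,-242,1],
    [0,0,0.8,4,-7,-242,1],
    [0,0,0.8,4,-7,-242,1],
    [0,0,0.8,4,-7,-242,1],
    [0,0,0.8,4,-7,-242,1],
    [0,0,0.8,4,-7,-242,1]
  ]
}}

```text
clock: 4.85
tool_pos: [0.4464, -0.2214, 0.0747]
orientation: [180.0, 0.0, 155.0]
force: [0.5, 0.9, 2.0]
opening: 0.0196
```

Run:
```python
from plant import ctrl
o=ctrl.get_obs();print(o)
```

```text
{'clock': 4.85, 'joint_pos': array([-3.74110124e+00,  1.30881910e+01, -3.26579812e+01,  5.48270608e-03,
       -4.42393459e+01, -2.12424014e+01]), 'qvel': array([ 0.10574126,  0.03767046, -0.06494233,  0.03519019, -0.11879905,
        0.03540799]), 'tau': array([-2.42882185e-01, -3.97690272e+01,  2.11575133e+01,  5.09054884e+00,
       -2.02608568e-02,  7.44052988e-03]), 'tool_pos': array([ 0.44636303, -0.22142143,  0.07468789]), 'orientation': array([1.79998319e+02, 1.48840798e-02, 1.55020425e+02]), 'force': array([0.51673935, 0.9085564 , 2.03639673]), 'moment': array([ 0.2040815 ,  0.02750054, -0.02066999]), 'opening': 0.0195584269761136}
```

Gripped: the opening is 19.6 mm on the 20 mm block. Next I lift and fly high over the rail so the wrist camera can measure it.

Request:
{"method": "carry_out", "body": {
  "increments": [
    [0,0,0,0,0,15,1],
    [0,0,0,0,0,50,1],
    [0,0,0,0,0,95,1],
    [0,0,0,0,20,140,1],
    [0,0,2,10,60,180,1],
    [0,0,4,28,105,215,1],
    [0,0,6,46,150,245,1],
    [0,0,8,64,195,270,1],
    [0,0,10,82,240,280,1],
    [0,0,12,100,285,280,1],
    [0,0,14,118,330,280,1],
    [0,0,14,136,370,280,1],
    [0,0,14,149,405,280,1],
    [0,0,14,149,421,280,1],
    [0,0,14,149,421,280,1],
    [0,0,14,149,421,280,1]
  ]
}}

```text
clock: 6.85
tool_pos: [0.5948, 0.1988, 0.3551]
orientation: [-180.0, 0.0, 169.0]
force: [-0.3, 0.5, -2.0]
opening: 0.0201
```

Run:
```python
from plant import ctrl
from h import *
o=ctrl.get_obs();p=ctrl.snapshot("wrist");cv2.imwrite("pics/w2.png",p["pixels"]);c=cam(p,o)
print(o["clock"],o["tool_pos"],o["orientation"],o["force"],o["moment"],o["opening"])
np.savez("w2.npz",K=c[0],d=c[1],r=c[2],t=c[3])
```

```text
6.85 [0.59475811 0.1987969  0.35512299] [-1.79998850e+02  8.98567435e-03  1.69002014e+02] [-0.31786164  0.46873029 -2.04043278] [-0.02041224  0.08962456  0.03475199] 0.020080991938458522
```

View pics/w2.png

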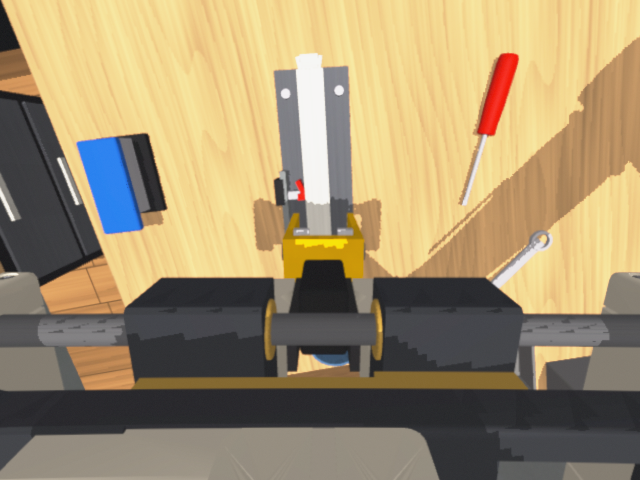

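Rail seen clearly: the mouth is at (310,60), the foot's end corners are at (276,71) and (347,67), and the red catch is at (301,190). Fitting its pose.

Run:
```python
from h import *
from scipy.optimize import minimize
w=np.load("w2.npz");c=(w["K"],w["d"],w["r"],w["t"]);roi=(262,40,365,165)
I0=cv2.imread("pics/w2.png")[40:165,262:365];hsv=cv2.cvtColor(I0,cv2.COLOR_BGR2HSV)
m=(hsv[...,1]<50).astype(np.uint8);m=cv2.morphologyEx(m,cv2.MORPH_CLOSE,np.ones((3,3),np.uint8)).astype(np.float32)
head=((hsv[...,1]<50)&(hsv[...,2]>170)).astype(np.uint8)
n,l,s,_=cv2.connectedComponentsWithStats(head);head=(l==1+s[1:,4].argmax()).astype(np.float32)
FOOT=box(.05,.14,0,.008)
HEAD=np.vstack([box(.015,.14,.076,.084)[:0],[[x,y,z] for x in(-.015,.015) for y in(-.125,.14) for z in(.076,.084)],[[x,-.14,z] for x in(-.012,.012) for z in(.076,.0825)]])
def fit(fn):
    return min((minimize(fn,[.589,.164,y],method="Nelder-Mead",options=dict(initial_simplex=[[.589,.164,y],[.596,.164,y],[.589,.171,y],[.589,.164,y+4]])) for y in(-14,-8)),key=lambda r:r.fun)
Q=lambda v:(v[0],v[1],np.radians(v[2]))
a=fit(lambda v:np.abs(sil(c,Q(v),[FOOT,HEAD],roi)-m).sum())
b=fit(lambda v:np.abs(sil(c,Q(v),[HEAD],roi)-head).sum())
for r in(a,b):
    print(r.x,r.fun,"mouth",place(np.array([[0,-.14,.084]]),Q(r.x)))
# camera
Rm=cv2.Rodrigues(c[2])[0];print("cam",-Rm.T@c[3])
I=cv2.resize(I0,None,fx=5,fy=5,interpolation=0)
for r,col in((a,(0,0,255)),(b,(255,0,0))):
  for P in(FOOT,HEAD):
    u=((proj(c,place(P,Q(r.x)))-[262,40]+.5)*5).astype(np.int32);cv2.polylines(I,[cv2.convexHull(u)],True,col,1)
cv2.imwrite("pics/f2.png",I)
# hanger corners as held: project hanger given TCP pose guesses
```

```text
[ 0.59820454  0.17109874 -7.85650906] 227.640625 mouth [[0.57906757 0.03241285 0.084     ]]
[ 0.59801799  0.16952607 -7.89918746] 155.296875 mouth [[0.57877772 0.03085447 0.084     ]]
cam [0.58077759 0.12756324 0.5128507 ]
```

View pics/f2.png

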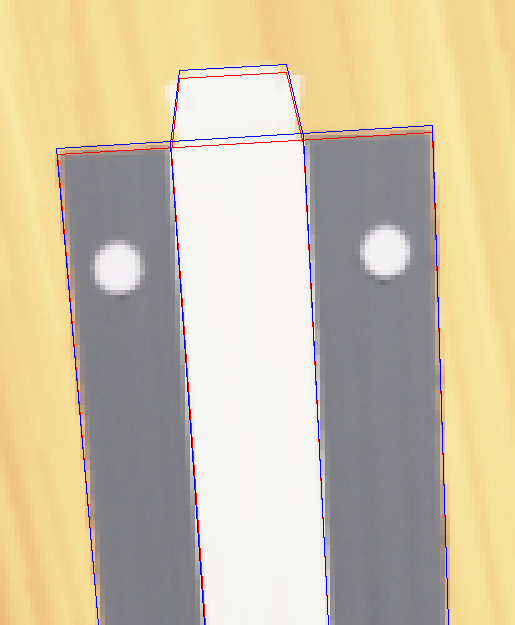

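The fit matches the head and foot edges. To cancel hand-eye bias, I compare the held hanger, whose lateral position is known from the jaws, with its projection.

Run:
```python
from h import *
from scipy.optimize import minimize
w=np.load("w2.npz");c=(w["K"],w["d"],w["r"],w["t"]);roi=(262,205,385,278);x0,y0,x1,y1=roi
I0=cv2.imread("pics/w2.png")[y0:y1,x0:x1];hsv=cv2.cvtColor(I0,cv2.COLOR_BGR2HSV)
yel=((hsv[...,1]>200)&(hsv[...,0]>18)&(hsv[...,0]<32)&(hsv[...,2]>90)).astype(np.float32)
yaw=np.radians(-11);q0=np.array([.5948,.1988]);ex=np.array([np.cos(yaw),np.sin(yaw)]);ey=np.array([-ex[1],ex[0]])
ROOF=box(.0205,.025,.059,.067);CH=[box(.002,.025,0,.067)+[s*.0185,0,0] for s in(-1,1)]
def Q(v): return (*(q0+v[0]*ex+v[1]*ey),yaw+np.radians(v[2]))
def f(v): return np.abs((sil(c,Q(v),[ROOF,*CH],roi,z=.2804)-yel))[:60].sum()
# ignore grip block area below roof: rows limited
r=min((minimize(f,[a,0,0],method="Nelder-Mead",options=dict(initial_simplex=[[a,0,0],[a+.004,0,0],[a,.004,0],[a,0,3]])) for a in(-.002,.0)),key=lambda r:r.fun)
print("held hanger in tool: x,y,yaw",r.x,r.fun,yel.sum())
I=cv2.resize(I0,None,fx=6,fy=6,interpolation=0)
for v,col in(([0,0,0],(0,0,255)),(r.x,(255,0,0))):
  for P in(ROOF,*CH):
    u=((proj(c,place(P,Q(v),.2804))-[x0,y0]+.5)*6).astype(np.int32);cv2.polylines(I,[cv2.convexHull(u)],True,col,1)
cv2.imwrite("pics/f3.png",I)
```

```text
held hanger in tool: x,y,yaw [-1.56383736e-04 -6.46942219e-04  3.25172693e-01] 405.015625 2921.0
```

View pics/f3.png

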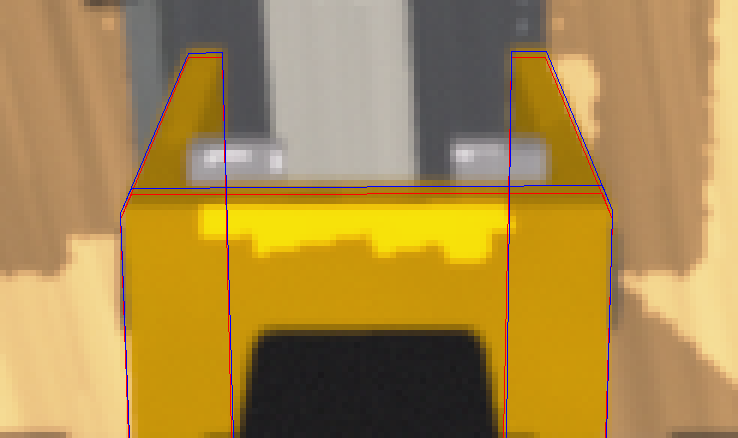

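Hand-eye bias is negligible (0.2 mm lateral), so I trust the rail pose: centre (0.598, 0.170), yaw −7.9°. Moving to the pre-insert pose 25 mm in front of the mouth.

Request:
{"method": "carry_out", "body": {
  "increments": [
    [0,0,1,-5,-45,0,1],
    [0,0,2,-10,-95,0,1],
    [0,0,3.1,-15,-145,0,1],
    [0,0,3.1,-20,-190,0,1],
    [0,0,3.1,-23,-216,-20,1],
    [0,0,3.1,-23,-217,-65,1],
    [0,0,3.1,-23,-217,-115,1],
    [0,0,3.1,-23,-217,-165,1],
    [0,0,3.1,-23,-217,-210,1],
    [0,0,3.1,-23,-217,-240,1],
    [0,0,3.1,-23,-217,-254,1],
    [0,0,3.1,-23,-217,-254,1],
    [0,0,3.1,-23,-217,-254,1],
    [0,0,3.1,-23,-217,-254,1]
  ]
}}

```text
clock: 8.65
tool_pos: [0.573, -0.0172, 0.102]
orientation: [179.9, 0.1, 172.1]
force: [0.4, 0.3, -2.3]
opening: 0.0197
```

Run:
```python
from plant import ctrl
from h import *
o=ctrl.get_obs();print(o["clock"],o["tool_pos"],o["orientation"],o["force"],o["moment"],o["opening"])
p=ctrl.snapshot("scene");I=p["pixels"];np.savez("scene1.npz",**p)
cv2.imwrite("pics/s2.png",cv2.resize(I[200:390,240:420],None,fx=3.1,fy=3.1,interpolation=cv2.INTER_CUBIC))
```

```text
8.65 [ 0.57302172 -0.01723527  0.10196777] [1.79948444e+02 1.28026403e-01 1.72118320e+02] [ 0.44225447  0.34967131 -2.30787549] [ 0.01191218  0.11422094 -0.06598729] 0.01973541903066785
```

View pics/s2.png

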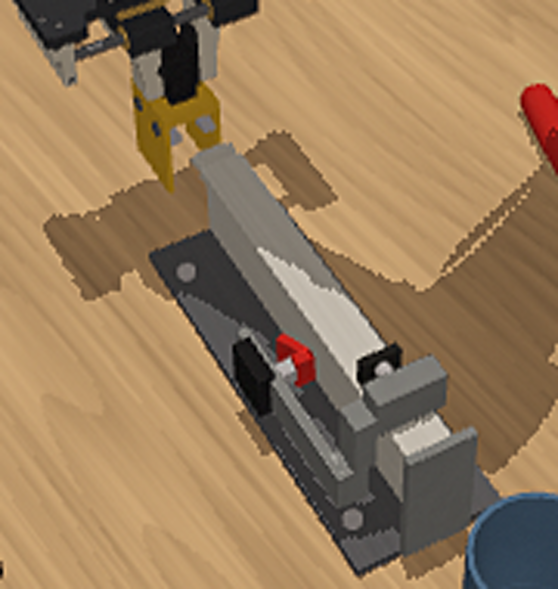

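The hanger is lined up with the mouth. Threading the first 40 mm slowly.

Request:
{"method": "carry_out", "body": {
  "increments": [
    [0,0,0,0,0,0,1],
    [0,0,0,0.7,5,0,1],
    [0,0,0,1.4,10,0,1],
    [0,0,0,2.1,15,0,1],
    [0,0,0,2.8,20,0,1],
    [0,0,0,3.2,23,0,1],
    [0,0,0,3.6,26,0,1],
    [0,0,0,4.0,29,0,1],
    [0,0,0,4.4,32,0,1],
    [0,0,0,4.8,35,0,1],
    [0,0,0,5.1,37,0,1]
  ]
}}

```text
clock: 10.07
tool_pos: [0.5773, 0.0197, 0.1006]
orientation: [-180.0, 0.0, 172.1]
force: [-0.0, -0.2, -2.3]
opening: 0.0198
```

Request:
{"method": "carry_out", "body": {
  "increments": [
    [0,0,0,0.4,3,0,1],
    [0,0,0,0.8,6,0,1],
    [0,0,0,1.2,9,0,1],
    [0,0,0,1.7,12,0,1],
    [0,0,0,2.1,15,0,1],
    [0,0,0,2.5,18,0,1],
    [0,0,0,2.9,21,0,1],
    [0,0,0,3.3,24,0,1],
    [0,0,0,3.7,27,0,1],
    [0,0,0,4.2,30,0,1]
  ]
}}

```text
clock: 11.32
tool_pos: [0.5815, 0.0498, 0.1005]
orientation: [-180.0, -0.0, 172.1]
force: [0.0, -0.5, -2.2]
opening: 0.02
```

Request:
{"method": "carry_out", "body": {
  "increments": [
    [0,0,0,0.6,4,0,1],
    [0,0,0,1.2,9,0,1],
    [0,0,0,1.9,14,0,1],
    [0,0,0,2.6,19,0,1],
    [0,0,0,3.3,24,0,1],
    [0,0,0,4.0,29,0,1],
    [0,0,0,4.7,34,0,1],
    [0,0,0,5.4,39,0,1],
    [0,0,0,6.1,44,0,1],
    [0,0,0,6.8,49,0,1],
    [0,0,0,7.5,54,0,1],
    [0,0,0,8.2,59,0,1],
    [0,0,0,8.9,64,0,1],
    [0,0,0,9.6,69,0,1],
    [0,0,0,10.1,73,0,1]
  ]
}}

```text
clock: 13.2
tool_pos: [0.5916, 0.1229, 0.1005]
orientation: [-180.0, -0.0, 172.1]
force: [-0.1, -0.1, -2.7]
opening: 0.0197
```

Run:
```python
from plant import ctrl
from h import *
o=ctrl.get_obs();print(o["clock"],o["tool_pos"],o["force"],o["moment"])
d=(o["tool_pos"][:2]-[.5981,.1703]);print(d@[.9905,-.1374],d@[.1374,.9905])
p=ctrl.snapshot("scene")
for l in("buffer","catch"):
  for k in ctrl.search_frame(p,l)[:2]:
    e=(np.array(k["centre"])[:2]-[.5981,.1703]);print(l,k["confidence"],k["centre"],e@[.9905,-.1374],e@[.1374,.9905])
cv2.imwrite("pics/s3.png",cv2.resize(p["pixels"][220:390,270:420],None,fx=3.5,fy=3.5,interpolation=cv2.INTER_CUBIC))
```

```text
13.2 [0.59162439 0.12293008 0.10053175] [-0.13273427 -0.09848395 -2.72440248] [-0.04109866  0.07148593 -0.02989597]
9.453879072484818e-05 -0.04780965588482221
buffer 0.75 [0.6204, 0.2165, 0.014] 0.015740269999999987 0.04882511999999999
buffer 0.69 [0.6087, 0.2491, 0.1056] -0.0003278199999999436 0.07950784
catch 0.51 [0.7527, -0.1448, 0.0498] 0.19642604000000008 -0.2908645100000001
catch 0.5 [0.6251, 0.1908, 0.0533] 0.023926800000000026 0.024015049999999996
```

View pics/s3.png

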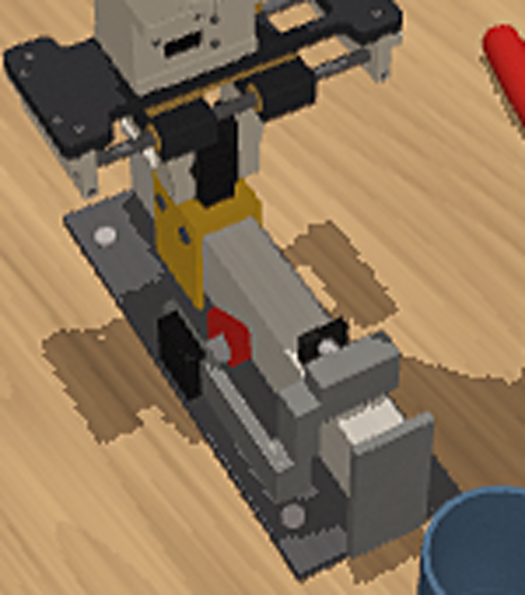

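The hanger is riding cleanly on the track at x_rail ≈ 0, with its leading end just short of the red catch. The buffer's black pad is around rail y ≈ 70–80 mm. Carrying on slowly.

Request:
{"method": "carry_out", "body": {
  "increments": [
    [0,0,0,0.4,3,0,1],
    [0,0,0,0.8,6,0,1],
    [0,0,0,1.2,9,0,1],
    [0,0,0,1.7,12,0,1],
    [0,0,0,2.1,15,0,1],
    [0,0,0,2.5,18,0,1],
    [0,0,0,2.9,21,0,1],
    [0,0,0,3.3,24,0,1],
    [0,0,0,3.6,26,0,1],
    [0,0,0,3.9,28,0,1]
  ]
}}

```text
clock: 14.6
tool_pos: [0.5955, 0.1507, 0.1005]
orientation: [-180.0, -0.0, 172.1]
force: [0.3, 0.4, -2.3]
opening: 0.0196
```

Request:
{"method": "carry_out", "body": {
  "increments": [
    [0,0,0,0.3,2,0,1],
    [0,0,0,0.6,4,0,1],
    [0,0,0,0.8,6,0,1],
    [0,0,0,1.1,8,0,1],
    [0,0,0,1.4,10,0,1],
    [0,0,0,1.7,12,0,1],
    [0,0,0,2.0,14,0,1],
    [0,0,0,2.2,16,0,1]
  ]
}}

```text
clock: 15.6
tool_pos: [0.5969, 0.166, 0.1002]
orientation: [-179.9, -0.1, 172.1]
force: [-3.9, -4.3, -1.9]
opening: 0.0199
```

The catch is now being pushed aside (about 4 N). Continuing.

Request:
{"method": "carry_out", "body": {
  "increments": [
    [0,0,0,0.3,2,0,1],
    [0,0,0,0.6,4,0,1],
    [0,0,0,0.8,6,0,1],
    [0,0,0,1.1,8,0,1],
    [0,0,0,1.4,10,0,1],
    [0,0,0,1.7,12,0,1],
    [0,0,0,2.0,14,0,1],
    [0,0,0,2.2,16,0,1]
  ]
}}

```text
clock: 16.6
tool_pos: [0.5999, 0.1827, 0.1005]
orientation: [-180.0, -0.0, 172.1]
force: [-3.6, -2.0, -1.1]
opening: 0.0198
```

Request:
{"method": "carry_out", "body": {
  "increments": [
    [0,0,0,0.4,3,0,1],
    [0,0,0,0.8,6,0,1],
    [0,0,0,1.2,9,0,1],
    [0,0,0,1.7,12,0,1],
    [0,0,0,2.1,15,0,1],
    [0,0,0,2.5,18,0,1],
    [0,0,0,2.9,21,0,1],
    [0,0,0,3.3,24,0,1],
    [0,0,0,3.6,26,0,1],
    [0,0,0,3.9,28,0,1],
    [0,0,0,4.2,30,0,1]
  ]
}}

```text
clock: 17.98
tool_pos: [0.6041, 0.2127, 0.1005]
orientation: [-180.0, -0.0, 172.1]
force: [-4.5, -1.8, -1.7]
opening: 0.0199
```

Request:
{"method": "carry_out", "body": {
  "increments": [
    [0,0,0,0.2,1.5,0,1],
    [0,0,0,0.4,3,0,1],
    [0,0,0,0.6,4.5,0,1],
    [0,0,0,0.8,6,0,1],
    [0,0,0,0.8,6,0,1]
  ]
}}

```text
clock: 18.6
tool_pos: [0.605, 0.2188, 0.1006]
orientation: [180.0, 0.0, 172.1]
force: [-3.3, -1.5, -3.4]
opening: 0.02
```

Request:
{"method": "carry_out", "body": {
  "increments": [
    [0,0,0,0.2,1.5,0,1],
    [0,0,0,0.4,3,0,1],
    [0,0,0,0.6,4,0,1],
    [0,0,0,0.7,5,0,1],
    [0,0,0,0.7,5,0,1]
  ]
}}

```text
clock: 19.23
tool_pos: [0.6053, 0.2217, 0.1006]
orientation: [-179.8, -0.1, 172.1]
force: [-4.3, -8.0, -0.3]
opening: 0.0199
```

Buffer met (about 6 N along the track above the rubbing). Small steps now, watching for the catch's lateral force to vanish.

Request:
{"method": "carry_out", "body": {
  "increments": [
    [0,0,0,0.1,1,0,1],
    [0,0,0,0.2,1.5,0,1],
    [0,0,0,0.2,1.5,0,1]
  ]
}}

```text
clock: 19.6
tool_pos: [0.6054, 0.2228, 0.1006]
orientation: [-179.8, -0.1, 172.1]
force: [-3.7, -9.4, 0.7]
opening: 0.0195
```

Request:
{"method": "carry_out", "body": {
  "increments": [
    [0,0,0,0.1,1,0,1],
    [0,0,0,0.1,1,0,1]
  ]
}}

```text
clock: 19.85
tool_pos: [0.6057, 0.224, 0.1006]
orientation: [-179.8, -0.0, 172.1]
force: [-3.4, -9.1, -0.4]
opening: 0.0199
```

Request:
{"method": "carry_out", "body": {
  "increments": [
    [0,0,0,0.1,1,0,1],
    [0,0,0,0.1,1,0,1]
  ]
}}

```text
clock: 20.1
tool_pos: [0.6058, 0.2249, 0.1006]
orientation: [-179.8, -0.0, 172.1]
force: [-2.7, -8.7, -0.2]
opening: 0.0197
```

Request:
{"method": "carry_out", "body": {
  "increments": [
    [0,0,0,0.1,1,0,1],
    [0,0,0,0.1,1,0,1]
  ]
}}

```text
clock: 20.35
tool_pos: [0.6059, 0.2257, 0.1007]
orientation: [-179.8, -0.0, 172.1]
force: [-3.7, -10.6, -0.3]
opening: 0.0197
```

Request:
{"method": "carry_out", "body": {
  "increments": [
    [0,0,0,0.1,1,0,1],
    [0,0,0,0.1,1,0,1]
  ]
}}

```text
clock: 20.6
tool_pos: [0.606, 0.2264, 0.1006]
orientation: [-179.8, -0.0, 172.1]
force: [-3.1, -11.6, -0.3]
opening: 0.0199
```

Run:
```python
from plant import ctrl
from h import *
for i in range(4):
    o=ctrl.get_obs();p=ctrl.snapshot("scene");print(o["clock"],o["tool_pos"].round(4),o["force"].round(2),o["moment"].round(3))
q=ctrl.snapshot("top")
cv2.imwrite("pics/s4.png",np.hstack([cv2.resize(p["pixels"][270:390,290:410],(500,500),interpolation=cv2.INTER_CUBIC),cv2.resize(q["pixels"][185:255,200:242],(300,500),interpolation=cv2.INTER_CUBIC)]))
```

```text
20.6 [0.606  0.2264 0.1006] [ -3.07 -11.63  -0.29] [-4.33   1.274  0.015]
20.65 [0.606  0.2264 0.1007] [ -2.45 -10.99   0.13] [-4.32   1.271  0.019]
20.7 [0.606  0.2264 0.1006] [ -2.75 -11.09  -0.21] [-4.318  1.264 -0.006]
20.75 [0.606  0.2264 0.1006] [ -2.59 -11.93  -0.81] [-4.337  1.297  0.02 ]
```

View pics/s4.png

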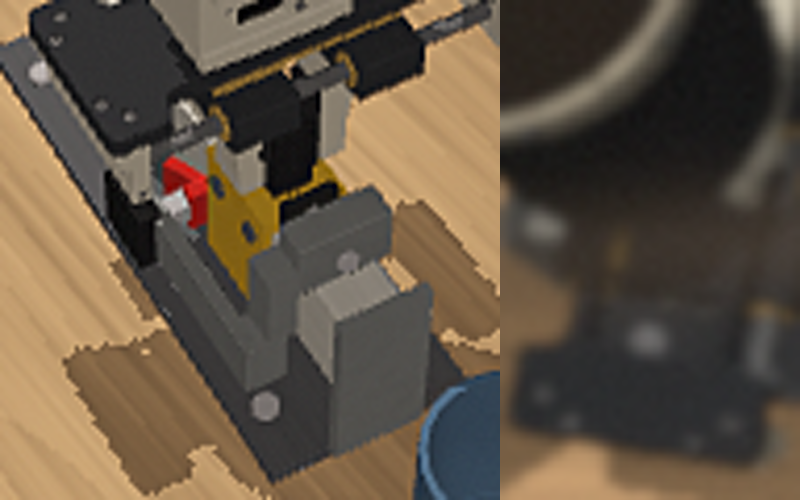

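Forces fit the buffer law with the catch already snapped: Fy dipped near 4 mm and the lateral force fell from about 3.2 to 1 N. I'll check the red catch's position against its rest picture numerically.

Run:
```python
from plant import ctrl
from h import *
a=np.load("scene1.npz")["pixels"];b=ctrl.snapshot("scene")["pixels"]
z=cv2.imread("pics/scene0.png")
for n,i in(("start",z),("pre",a),("now",b)):
    r=i[290:345,300:370].astype(int);m=(r[...,2]>90)&(r[...,1]<60)&(r[...,0]<60);ys,xs=np.nonzero(m)
    print(n,m.sum(),xs.min()+300,xs.max()+300,ys.min()+290,ys.max()+290,xs.mean()+300,ys.mean()+290)
    for y in range(302,330,3):
        k=np.nonzero(m[y-290])[0];print(y,(k.min()+300,k.max()+300) if len(k) else None,end=" ")
    print()
# expected shift of 1..8mm along rail +x at y_r .02,z .05
c=cam(np.load("scene1.npz"));q=(.5981,.1703,np.radians(-7.9))
print(proj(c,place(np.array([[.02,.02,.05],[.023,.02,.05],[.028,.02,.05]]),q)))
```

```text
start 120 329 341 308 324 335.3333333333333 315.125
302 None 305 None 308 (np.int64(330), np.int64(332)) 311 (np.int64(329), np.int64(337)) 314 (np.int64(330), np.int64(340)) 317 (np.int64(335), np.int64(340)) 320 (np.int64(336), np.int64(341)) 323 (np.int64(335), np.int64(338)) 326 None 329 None 
pre 117 329 341 308 324 335.2564102564103 315.1709401709402
302 None 305 None 308 (np.int64(330), np.int64(332)) 311 (np.int64(329), np.int64(337)) 314 (np.int64(330), np.int64(340)) 317 (np.int64(335), np.int64(340)) 320 (np.int64(336), np.int64(341)) 323 (np.int64(335), np.int64(338)) 326 None 329 None 
now 105 329 339 308 324 334.74285714285713 314.96190476190475
302 None 305 None 308 (np.int64(330), np.int64(332)) 311 (np.int64(329), np.int64(337)) 314 (np.int64(330), np.int64(339)) 317 (np.int64(335), np.int64(339)) 320 (np.int64(336), np.int64(339)) 323 (np.int64(335), np.int64(339)) 326 None 329 None 
[[336.84720269 316.04011531]
 [335.43911973 316.64952483]
 [333.08682953 317.66758814]]
```

The red edges match the rest picture to the pixel, where a 3 mm shift would show as about 1.5 px, so the catch is shut. Easing back onto it, releasing and lifting away.

Request:
{"method": "carry_out", "body": {
  "increments": [
    [0,0,0,-0.2,-1.5,-0.5,1],
    [0,0,0,-0.4,-3,-1,1],
    [0,0,0,-0.6,-4,-1,1],
    [0,0,0,-0.6,-4,-1,1]
  ]
}}

```text
clock: 21.4
tool_pos: [0.6059, 0.2235, 0.1002]
orientation: [-179.9, 0.0, 172.1]
force: [-3.7, -7.9, 1.2]
opening: 0.0199
```

Request:
{"method": "carry_out", "body": {
  "increments": [
    [0,0,0,0,0,0,0.7],
    [0,0,0,0,0,0,0.5],
    [0,0,0,0,0,0,0.4],
    [0,0,0,0,0,0,0.4],
    [0,0,0,0,0,0,0.4],
    [0,0,0,0,0,15,0.4],
    [0,0,0,0,0,40,0.4],
    [0,0,0,0,0,80,0.4],
    [0,0,0,0,0,130,0.4],
    [0,0,0,-3,-30,180,0.4],
    [0,0,0,-5,-80,220,0.4],
    [0,0,0,-7,-130,220,0.4],
    [0,0,0,-10,-180,220,0.4],
    [0,0,0,-10,-180,220,0.4],
    [0,0,0,-10,-180,220,0.4]
  ]
}}

```text
clock: 23.28
tool_pos: [0.5957, 0.0449, 0.3206]
orientation: [180.0, 0.1, 172.1]
force: [-0.2, 0.3, -0.8]
opening: 0.0527
```

Run:
```python
from plant import ctrl
from h import *
o=ctrl.get_obs();print(o["clock"],o["tool_pos"].round(4),o["force"].round(2))
p=ctrl.snapshot("scene");q=ctrl.snapshot("top")
i=p["pixels"];r=i[290:345,300:370].astype(int);m=(r[...,2]>90)&(r[...,1]<60)&(r[...,0]<60);ys,xs=np.nonzero(m);print(m.sum(),xs.min()+300,xs.max()+300,ys.min()+290,ys.max()+290)
for l in("spare","grease","tape","mug","hanger"):
    for n,x in(("s",p),("t",q)): print(n,l,[(np.round(d["centre"],3).tolist(),round(d["confidence"],2)) for d in ctrl.search_frame(x,l)[:2]])
cv2.imwrite("pics/s5.png",np.hstack([cv2.resize(i[270:390,290:410],(450,450),interpolation=cv2.INTER_CUBIC),cv2.resize(q["pixels"][195:260,195:245],(350,450),interpolation=cv2.INTER_CUBIC)]))
```

```text
23.275 [0.5957 0.0449 0.3206] [-0.15  0.31 -0.81]
94 329 338 308 324
s spare [([0.57, -0.329, 0.064], 0.82), ([0.359, 0.135, 0.022], 0.43)]
t spare [([0.55, -0.332, 0.071], 0.81)]
s grease [([0.612, 0.222, 0.094], 0.62), ([0.756, -0.146, 0.051], 0.59)]
t grease [([0.736, -0.157, 0.073], 0.97)]
s tape [([0.682, -0.266, 0.019], 0.78), ([0.612, 0.226, 0.093], 0.19)]
t tape []
s mug [([0.571, -0.326, 0.063], 0.65), ([0.598, 0.384, 0.059], 0.6)]
t mug [([0.577, 0.184, 0.006], 0.65), ([0.617, 0.35, 0.029], 0.57)]
s hanger [([0.553, -0.205, 0.038], 0.69), ([0.612, 0.222, 0.091], 0.58)]
t hanger [([0.436, -0.312, 0.05], 0.6), ([0.551, -0.213, 0.042], 0.56)]
```

View pics/s5.png

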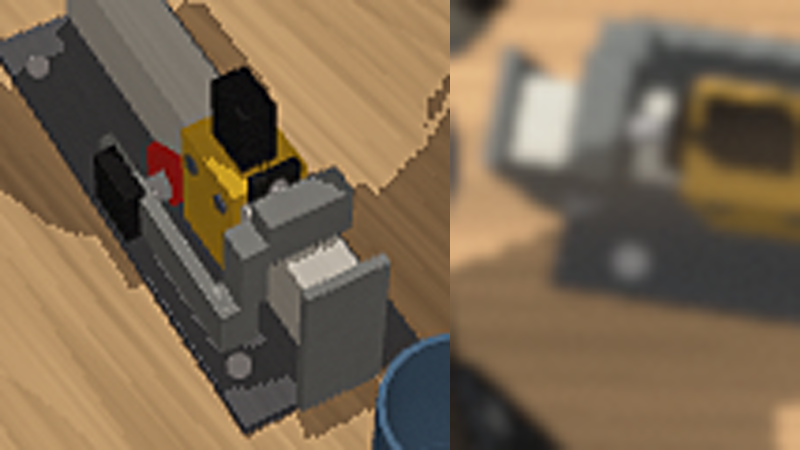

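The hanger stands released on the track against the buffer. Its trailing end butts on the red catch, whose free edges are still at their rest pixels. Handing in.

```bash
python3 -c "
from plant import ctrl
print(ctrl.close_job())"
```

```text
the job is handed in; nothing more can be done
None
```

I fitted the yellow hanger on the track, let go of it with the catch shut behind it, and handed the job in at about 23.5 s. No verdict was reported.

- **Which hanger:** of the three yellow ones I took the full-size one, matched in size to the grey hanger. The other two were smaller decoys.
- **Threading:** it went on about 0.1 mm off my measured centre line, with no force felt until it met the catch.
- **Catch and buffer:** the push peaked at about 12 N. From the forces I estimate the catch snapped shut at about 4 mm of buffer travel. I pushed on to about 6–7 mm, then eased back onto the catch before releasing.

**Last checks:**
- **Passed:** the catch's free edges sit at the same pixels as at rest. The hanger stands upright between catch and buffer, with the arm clear and under no load.
- **Bystanders:** the grey hanger, jar and tape read within about 5 mm of where they started, the tape from the scene camera only. The mug agrees to about 4 mm in the scene camera, but the top camera put it about 43 mm away and with low confidence. The arm never went near it, so I take that as a detection error. I did not measure the screwdriver and wrench again.
- **Not measured:** the final buffer travel is inferred (about 4 mm) from the catch holding the hanger.

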